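Load a sample carrier into the optical reader under its spring flap

ROBOT

A 6-joint arm with a two-finger parallel gripper is mounted at the origin on a cart in front of the work surface, level with it; the furniture and walls round the work are solid. World frame = base frame: x ahead of the robot, y to its left, z up, the work surface at z = 0. Lengths are in mm, angles in rad, forces in N, time in s.
With the tool pointing down it reaches from about 300 to 775 mm from the base axis. Payload 14.6 kg.
Tool frame: the origin (TCP) lies on the mounting face of the last link; the fingertips stand 199 mm ahead of it and the grasp point (between the pads) lies 180 mm ahead of it; z points along the fingers, x is the direction in which the jaws open and shut, and the axes are right-handed (so a half turn about z gives the same grasp; the last joint's range is limited). The gripper opens to 94 mm and grips with 3 to 60 N. Pads are 16 mm wide; open, the fingers measure 119 mm over their backs; the gripper's body (75 mm by 177 mm) begins 78 mm behind the grasp point.
Start: joints at [1.179, 0.3, 1.521, -0, 1.321, -0.067], TCP at [175.513, 521.235, 404.646] pointing down, gripper open.
Joint ranges: [-3.03, 3.03], [-0.79, 2.21], [0.23, 2.52], [-1.04, 4.18], [0, 3.07], [-2.55, 2.55]. Speed limits (rad/s): [2.22, 2.22, 2.57, 3.14, 3.14, 3.14].

INTERFACE

Orientations are given as a unit quaternion [x, y, z, w].
In Python, from rig import status, cams, job gives the robot as it stands. The module is installed in compiled form; this text tells all that it offers.
- The arm moves only by the shell command python3 -m inch 'ROWS' [OPENING]. ROWS is JSON, a list of rows, each an object of numbers: "dx", "dy", "dz": the shift along the tool's x, y, z in m; "turn": the turn about the tool's z in rad. A call has 1 to 12 rows; each row shifts and turns the commanded pose from where the row before left it, along the tool's axes as they then stand; what a row does not reach is not made up. A row lasts 1/8 s, in which the tool goes at most 62.5 mm and 10.7 degrees, less where a joint would pass 70% of its speed; a pose out of reach is approached as far as the arm can. A call is refused whole if a number of a shift passes 0.0625 or a number of a turn 0.188, either way. A call with a gripper value outside its range is refused whole. OPENING is the closure, from -1 (fully open) to 1 (shut), set as the call begins (- or left out, the last holds). The fingers move at their own pace and stop on an object; the grip force is fixed at half the most. Time passes only in rows, so rows that do not move let the fingers close. It gives the time, the measured TCP pose, the force and the opening at its end, in the units of the state.
- status.get_obs(): the state, without advancing time (a new reading comes with each control period).
- cams.get_image(name): name is "side" or "top" or "wrist"; returns a dict with "img" (420x560x3 uint8, red, green, blue), "fov_y" (degrees; the focal length in pixels is half the picture's height over the tangent of half this angle, whatever the lens; pixels are square), "cx", "cy" (the principal point, pixels), "origin" and "attitude" of the camera in the world. Camera axes: x right, y down, z forward; pixel columns grow to the right and rows downward; lengths in mm; the calibration is good to about 2 mm. The wrist camera is an equidistant fisheye: a pixel r from the principal point sees the ray r / f radians off the axis. A picture is of the moment at which its call begins. There is no depth.
- job.close_job(): hands the job in, once; it reports no verdict.
The state is a dict: "t": time; "joints": joint angles; "joint_velocities": joint speeds; "effort": joint torques, N m; "ee_pos": TCP position; "ee_rot": TCP orientation; "contact_force": force on the tool from outside, world axes, zero at the start; "moment": the same for the moment, N m; "opening": finger opening in mm.
Only numpy, scipy, OpenCV 4.12 (cv2) and the standard library are available. Lean on these libraries where they do the work, as an engineer would, in place of code of your own. Each camera call takes 0.05 s, during which the arm holds its last target.

TASK

Load the sample carrier into the white optical reader: swing the reader's spring-closed flap up by its blue finger bar and hold it open with one fingertip while the other fingertip pushes the carrier by its orange lug along the guide rails, under the flap, fully home against the stop inside. Only then let the flap go so that it springs shut behind the carrier. Only push: do not lift the carrier, never let the flap come down on it or use it to force the flap, and leave the things round about where they are.

Things in the scene. Friction and masses are not known exactly. Their poses are not given: they have to be found in the camera images.
- reader: White optical reader, fixed: housing 138 mm deep (x 0 to 138), y -64 to 86, 88 mm high; in front of it a dark loading ledge to x = -128 mm, 72 mm wide, top 16 mm above the worktop. Origin on the worktop below the middle of the mouth, in the housing's front face; x runs level along the lane into the mouth, y to the left as the robot looks in, z up. All coordinates below are in this frame.
- mouth (a point): Middle of the mouth's lower edge, on the lane floor (16 mm above the reader's origin). Mouth 60 mm wide, 20 mm high. The lane runs along y = 0 from the ledge into the mouth between two fixed guide rails, 4 mm high, 47 mm apart inside, from x = -120 mm on. The stop inside is at x = 40 mm.
- flap (a joint): Angle of the aluminium flap, rad: 0 shut, 0.75 fully open (stop). The panel, 66 mm wide, 24 mm high, stands just before the mouth (x -4 to -8 mm) and turns in its own upright plane: pushing the finger bar to the left (+y) swings it up. A spring shuts it (2.5 to 5 N at the bar) within 0.5 s of release. From 0.4 rad on the carrier passes freely under it.
- flap_pin (a point): The flap's fixed pivot pin, upper left of the mouth, at y = 48 mm, z = 30 mm; its axis is the reader's x direction.
- finger_bar (a point): On the axis of the flap's blue finger bar, at x = -80 mm. The bar, part of the flap, is round, straight, parallel to x, and reaches from the flap out over the ledge to x = -123 mm (ball end). Blue grip 11 mm thick. It moves on a 26 mm arc about the pin: shut y 39, z 54 mm; at 0.7 rad y 57, z 54 mm. A finger can push its right side and slide along it.
- carrier: Loose dark sample carrier in the lane, about 0.12 kg, axes as the reader's: tray 36 (x) by 44 (y) by 9 mm with a sample, behind it a tab 16 mm wide, 4 mm thick, ending in an orange lug. Origin under the tray's middle; front edge at x = +18 mm, lug's rear face at x = -60 mm. Home, its origin is at x = 22 mm of the reader (front edge on the stop); tab and lug still stand out below the shut flap.
- lug (a point): Middle of the rear face of the orange lug (22 mm wide, 6 mm thick, 30 mm high, standing on the lane floor): where a fingertip pushes, forwards along the reader's x axis. The point is 15 mm above the lane floor.
- vial_a: Bystander: small white bottle with a blue cap, 27 mm wide, 56 mm high, loose, to the right of the reader. Origin under its middle.
- bulb: Bystander: teal rubber bulb, 25 by 64 by 25 mm, loose, to the right of the ledge. Origin under its middle.
- spare_plate: Bystander: beige ceramic plate, 50 by 52 by 11 mm, loose, to the left of the ledge. Origin under its middle.
- vial_b: Bystander: another small white bottle with a blue cap, 27 mm wide, 56 mm high, loose, at the back of the bench. Origin under its middle.
Mind the look-alikes: they are no part of the job. Leave any yellow look-alike of the carrier alone.

How it is judged:
By the outcome, as a careful person would: the job done as asked, in the order asked, and still so for the second after the job is handed in, with the robot touching nothing.
It also fails if it takes over 35 s, if anything falls off the work surface, if the arm or the gripper's body presses on something with over 40 N, if the wrist force passes 120 N, or if a joint passes its speed limit or range.

## Working session

There is one attempt and no reset: what is moved stays moved. The work goes in short steps, Python scripts to look and compute and a shell command to move; the robot and the scene stay as the last step left them, time stands still between calls to the robot, and variables do not carry over. Pictures are saved under pics/ and viewed, and the job is handed in when it is done.

```bash
mkdir -p pics
cat > h.py <<'E'
import numpy as np,cv2
from scipy.spatial.transform import Rotation as R
from rig import status,cams,job
def save(n,f):
    d=cams.get_image(n); cv2.imwrite(f'pics/{f}.png',cv2.cvtColor(d['img'],cv2.COLOR_RGB2BGR)); 
    import pickle; pickle.dump(d,open(f'pics/{f}.pkl','wb')); return d
def load(f):
    import pickle; return pickle.load(open(f'pics/{f}.pkl','rb'))
def att(d):
    a=np.array(d['attitude'],float); return a if a.shape==(3,3) else R.from_quat(a).as_matrix()
def ray(d,u,v):
    f=210/np.tan(np.radians(d['fov_y'])/2); x=(u-d['cx'])/f;y=(v-d['cy'])/f
    if d.get('fish'):
        r=np.hypot(x,y); s=np.sin(r)/max(r,1e-9); c=np.array([x*s,y*s,np.cos(r)])
    else: c=np.array([x,y,1.])
    return np.array(d['origin'],float),att(d)@(c/np.linalg.norm(c))
def onz(d,u,v,z):
    o,r=ray(d,u,v); return o+r*(z-o[2])/r[2]
def proj(d,p):
    f=210/np.tan(np.radians(d['fov_y'])/2); c=att(d).T@(np.array(p,float)-np.array(d['origin'],float))
    if d.get('fish'):
        n=np.hypot(c[0],c[1]); t=np.arctan2(n,c[2]); return d['cx']+f*t*c[0]/n,d['cy']+f*t*c[1]/n
    return d['cx']+f*c[0]/c[2],d['cy']+f*c[1]/c[2]
def tri(*a):
    A=np.zeros((3,3));b=np.zeros(3)
    for d,u,v in a:
        o,r=ray(d,u,v);M=np.eye(3)-np.outer(r,r);A+=M;b+=M@o
    p=np.linalg.solve(A,b)
    return p,[np.linalg.norm((np.eye(3)-np.outer(ray(*x)[1],ray(*x)[1]))@(p-ray(*x)[0])) for x in a]
E
python3 - <<'E'
from h import *
for n in ['side','top','wrist']:
    d=save(n,n+'0'); print(n,{k:v for k,v in d.items() if k!='img'})
print(status.get_obs())
E
```

```text
side {'fov_y': 48.20679764676919, 'cx': 280.0443211609685, 'cy': 211.70612882406704, 'origin': array([ 274.3508494 , -147.34776336,  781.17424925]), 'attitude': array([ 0.84407106, -0.45008179,  0.13573879, -0.25796398])}
top {'fov_y': 49.77043409255255, 'cx': 278.9749548876091, 'cy': 211.89342674600985, 'origin': array([ 583.10150768,  132.50801735, 1108.18913958]), 'attitude': array([-0.70185122,  0.71125966, -0.02813446,  0.02688882])}
wrist {'fov_y': 65.70646984690485, 'cx': 276.37520686741726, 'cy': 207.71747910213014, 'origin': array([107.73235397, 542.72870176, 383.59053242]), 'attitude': array([0.80584458, 0.57924288, 0.07127507, 0.10006025])}
{'t': 0.15, 'joints': array([ 1.17938787e+00,  3.00339802e-01,  1.52143657e+00,  1.94967309e-05,
        1.32072073e+00, -6.66027066e-02]), 'joint_velocities': array([ 0.00133996, -0.00351121, -0.00032594, -0.00035205, -0.00027165,
        0.00185553]), 'effort': array([-4.43454628e-04, -5.31947815e+01, -3.52826107e+01,  7.08094938e-02,
        2.35032511e-02, -4.43212400e-05]), 'ee_pos': array([175.51154383, 521.21692219, 404.21940915]), 'ee_rot': array([ 8.12135766e-01,  5.83468330e-01, -3.89002846e-04,  2.30813126e-04]), 'contact_force': array([-0.51832558,  0.77819518,  0.38384932]), 'moment': array([0.0175165 , 0.01306376, 0.00234453]), 'opening': 94.19689932406932}
```

View pics/side0.png

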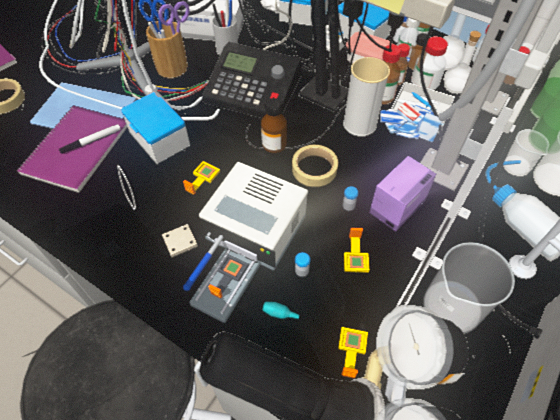

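View pics/top0.png

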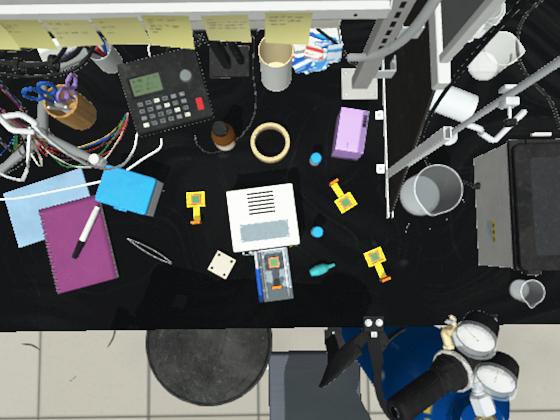

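View pics/wrist0.png

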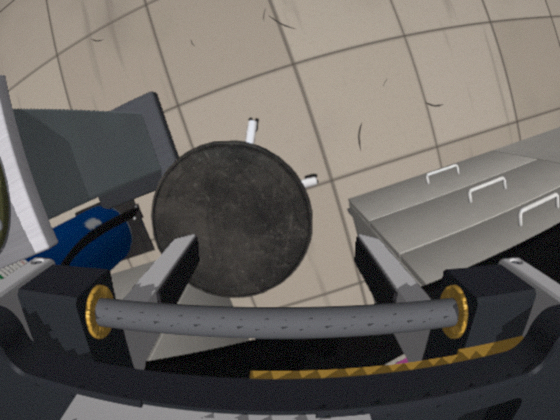

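The top view shows the white reader at about (263,217) with its dark ledge at (274,275). The orange lug is near (276,289) and the blue bar near (259,280). The yellow look-alikes are at (195,205), (343,196) and (376,262). I'll look at a close crop of the area.

Run:
```python
import cv2
a=cv2.imread('pics/top0.png')[170:310,200:340]; cv2.imwrite('pics/ct.png',cv2.resize(a,(700,700),interpolation=cv2.INTER_CUBIC)[:600])
cv2.imwrite('pics/ct.png',cv2.resize(a[20:],(700,600),interpolation=cv2.INTER_CUBIC))
a=cv2.imread('pics/side0.png')[150:330,170:330]; cv2.imwrite('pics/cs.png',cv2.resize(a,None,fx=3.33,fy=3.33,interpolation=cv2.INTER_CUBIC))
```

```text
(no output)
```

View pics/ct.png

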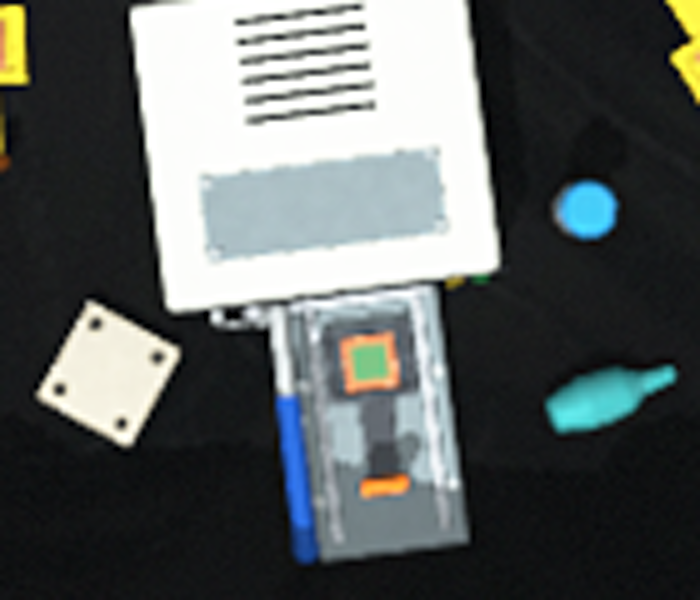

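View pics/cs.png

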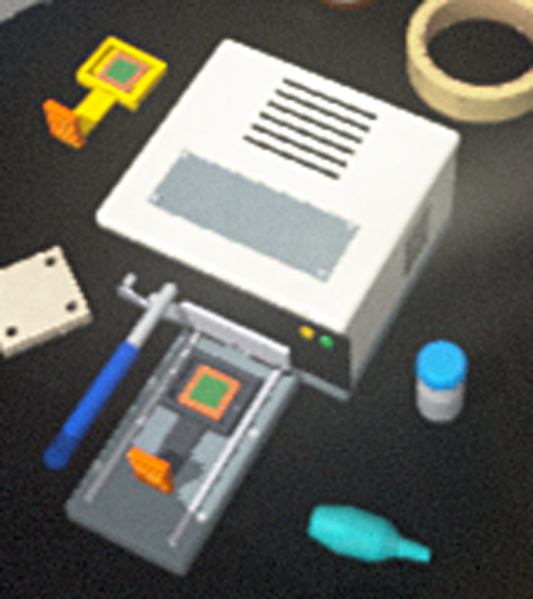

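Run:
```python
from h import *
for n in ['top0','side0']:
    d=load(n); hsv=cv2.cvtColor(d['img'],cv2.COLOR_RGB2HSV); H,S,V=cv2.split(hsv)
    for nm,m in [('white',(V>185)&(S<30)),('orange',(H>5)&(H<17)&(S>170)&(V>150)),('blue',(H>104)&(H<122)&(S>150)&(V>70))]:
        m=m.astype(np.uint8)
        k,l,s,c=cv2.connectedComponentsWithStats(m)
        for i in range(1,k):
            u,v=c[i]
            if s[i,4]>12 and 180<u<330 and 160<v<310:
                mm=(l==i).astype(np.uint8); cn=max(cv2.findContours(mm,0,2)[0],key=cv2.contourArea)
                print(n,nm,s[i],c[i].round(1), cv2.boxPoints(cv2.minAreaRect(cn)).round(1).tolist())
t=load('top0');s=load('side0')
print('lugtop',onz(t,277,287.2,46))
# housing top corners (top view crop/5+off), z=88
for p in [(233.4,252.4),(299.8,243.6)]: print(onz(t,*p,88))
# side crop /3.33 + (170,150)
for p in [(97,218),(345,330),(460,135),(228,40)]: print('side',onz(s,170+p[0]/3.33,150+p[1]/3.33,88))
# ledge front corners z=16
for p in [(317,562),(470,543)]: print('ledge top',onz(t,200+p[0]/5,190+p[1]/5,16))
for p in [(68,508),(185,573)]: print('ledge side',onz(s,170+p[0]/3.33,150+p[1]/3.33,16))
# bar end ball
print('barend', tri((t,200+307/5,190+555/5),(s,170+55/3.33,150+459/3.33)))
```

```text
top0 white [ 226  183   74   86 3225] [262.1 215.9] [[225.10000610351562, 191.10000610351562], [291.70001220703125, 182.39999389648438], [302.1000061035156, 262.1000061035156], [235.5, 270.79998779296875]]
top0 white [258 247  34  41 177] [280.5 261.8] [[258.0, 251.0], [276.29998779296875, 236.1999969482422], [306.5, 273.70001220703125], [288.20001220703125, 288.5]]
top0 white [209 252  26  27 361] [221.5 264.6] [[207.8000030517578, 269.3999938964844], [217.1999969482422, 250.60000610351562], [235.1999969482422, 259.6000061035156], [225.8000030517578, 278.3999938964844]]
top0 orange [190 221  10   3  19] [195.4 221.8] [[190.0, 221.0], [199.0, 221.0], [199.0, 223.0], [190.0, 223.0]]
top0 blue [255 269   9  34 160] [258.8 285.6] [[254.39999389648438, 269.1000061035156], [259.20001220703125, 268.5], [263.29998779296875, 301.70001220703125], [258.5, 302.29998779296875]]
side0 white [ 199  162  109   88 4449] [255.2 204.7] [[197.6999969482422, 215.89999389648438], [226.1999969482422, 152.89999389648438], [307.6000061035156, 189.6999969482422], [279.0, 252.8000030517578]]
side0 white [228 
[... 1570 characters left out ...]
389648438], [212.5, 256.20001220703125], [187.5, 291.5]]
lugtop [490.51844054 137.01416699  46.        ]
[572.8301262  233.67547476  88.        ]
[590.54033245  84.31777896  88.        ]
side [573.26477057 228.86699355  88.        ]
side [590.44144382  80.86675009  88.        ]
side [727.10492005  97.55644544  88.        ]
side [710.49892771 244.48443635  88.        ]
ledge top [452.4826194  170.00904055  16.        ]
ledge top [460.44479268  96.96182781  16.        ]
ledge side [455.0002435  164.76753665  16.        ]
ledge side [461.01676173  92.40027377  16.        ]
barend (array([461.4355698 , 172.27482151,  55.24209103]), [np.float64(1.3843074730059535), np.float64(1.384307473006004)])
```

Candidates for the carrier: yellow look-alikes at top (195,205), (343,196) and (376,262), and the dark tray with an orange lug in the lane at top (274,265), lug (277,287). The last one fits the description and the crop confirms it.

From both views the reader origin is about (583,146), yaw 6.7°. The housing width comes out at 149.7 mm against 150, and the bar and ledge agree to within about 2 mm. The lug's rear face is at reader x of about -96. First I'll turn the tool and move above the ledge.

```bash
python3 -m inch '[{"turn":-0.147},{"turn":-0.147},{"turn":-0.147},{},{}]' 0.34; python3 -m inch '[{"dx":-0.02,"dy":0.012},{"dx":-0.036,"dy":0.022},{"dx":-0.036,"dy":0.022},{"dx":-0.036,"dy":0.022},{"dx":-0.036,"dy":0.022},{"dx":-0.036,"dy":0.022},{"dx":-0.036,"dy":0.022},{"dx":-0.036,"dy":0.022},{"dx":-0.036,"dy":0.022},{"dx":-0.036,"dy":0.022},{"dx":-0.036,"dy":0.02},{"dx":-0.036,"dy":0.02}]'; python3 -m inch '[{"dx":-0.02},{},{}]'
cat >> h.py <<'E'
RO=np.array([583.,146.]);psi=np.radians(6.7);EX=np.array([np.cos(psi),np.sin(psi)]);EY=np.array([-EX[1],EX[0]])
def rd(p): d=np.array(p)[:2]-RO; return np.round([d@EX,d@EY],1)
def wd(x,y,z): q=RO+x*EX+y*EY; return np.array([q[0],q[1],z])
def tool():
    o=status.get_obs(); M=R.from_quat(o['ee_rot']).as_matrix(); p=o['ee_pos']
    print('t',o['t'],'tcp reader',rd(p),'z',p[2].round(1),'tipz',(p+199*M[:,2]).round(1),'jaw yaw rel',np.degrees(np.arctan2(M[1,0],M[0,0])-np.pi/2-psi).round(2),'open',o['opening'].round(1),'F',o['contact_force'].round(1),'Frd',(o['contact_force'][:2]@EX).round(1),(o['contact_force'][:2]@EY).round(1)); return p,M
E
python3 - <<'E'
from h import *
tool()
d=save('wrist','w1');d['fish']=1
for p in [(-128,36,16),(-128,-36,16),(-123,39,54),(-93,0,46),(0,86,88),(0,-64,88)]: print(p,np.round(proj(d,wd(*p)),0))
E
```

```text
validation failed for argument at $[0]...
validation failed for argument at $[0]...
validation failed for argument at $[0]...
Traceback (most recent call last):
  File "h.py", line 35, in tool
    print('t',o['t'],'tcp reader',rd(p),'z',p[2].round(1),'tipz',(p+199*M[:,2]).round(1),'jaw yaw rel',np.degrees(np.arctan2(M[1,0],M[0,0])-np.pi/2-psi).round(2),'open',o['opening'].round(1),'F',o['contact_force'].round(1),'Frd',(o['contact_force'][:2]@EX).round(1),(o['contact_force'][:2]@EY).round(1)); return p,M
                                                                                                                                                                         ^^^^^^^^^^^^^^^^^^
AttributeError: 'float' object has no attribute 'round'
```

Rows seem to need all four keys.

```bash
sed -i "s/o\['opening'\].round(1)/round(float(o['opening']),1)/" h.py; python3 -m inch '[{"dx":0,"dy":0,"dz":0,"turn":-0.147},{"dx":0,"dy":0,"dz":0,"turn":-0.147},{"dx":0,"dy":0,"dz":0,"turn":-0.147},{"dx":0,"dy":0,"dz":0,"turn":0}]' 0.34; python3 -c "
from h import *
tool()"
```

```text
t: 0.65
ee_pos: [175.5, 521.2, 404.4]
ee_rot: [0.665, 0.747, -0.0, 0.0]
contact_force: [0.4, 0.3, -0.4]
opening: 57.8
t 0.65 tcp reader [-360.9  420.2] z 404.4 tipz [175.5 521.1 205.4] jaw yaw rel -0.09 open 57.8 F [ 0.4  0.3 -0.4] Frd 0.4 0.3
```

```bash
python3 -m inch '[{"dx":-0.02,"dy":0.012,"dz":0,"turn":0},{"dx":-0.036,"dy":0.022,"dz":0,"turn":0},{"dx":-0.036,"dy":0.022,"dz":0,"turn":0},{"dx":-0.036,"dy":0.022,"dz":0,"turn":0},{"dx":-0.036,"dy":0.022,"dz":0,"turn":0},{"dx":-0.036,"dy":0.022,"dz":0,"turn":0},{"dx":-0.036,"dy":0.022,"dz":0,"turn":0},{"dx":-0.036,"dy":0.022,"dz":0,"turn":0},{"dx":-0.036,"dy":0.022,"dz":0,"turn":0},{"dx":-0.036,"dy":0.022,"dz":0,"turn":0},{"dx":-0.036,"dy":0.02,"dz":0,"turn":0},{"dx":-0.036,"dy":0.02,"dz":0,"turn":0}]'; python3 -m inch '[{"dx":-0.02,"dy":0,"dz":0,"turn":0},{"dx":0,"dy":0,"dz":0,"turn":0},{"dx":0,"dy":0,"dz":0,"turn":0}]'
python3 - <<'E'
from h import *
tool()
d=save('wrist','w1');d['fish']=1
for p in [(-128,36,16),(-128,-36,16),(-123,39,54),(-93,0,46),(0,86,88),(0,-64,88)]: print(p,np.round(proj(d,wd(*p)),0))
E
```

```text
t: 2.15
ee_pos: [472.7, 135.8, 404.6]
ee_rot: [0.666, 0.746, 0.0, -0.0]
contact_force: [-0.2, 0.9, -0.1]
opening: 31.2
t: 2.52
ee_pos: [474.2, 117.7, 404.7]
ee_rot: [0.665, 0.746, 0.0, -0.0]
contact_force: [-0.2, 0.1, 0.9]
opening: 31.3
t 2.525 tcp reader [-111.4  -15.4] z 404.7 tipz [474.2 117.7 205.7] jaw yaw rel -0.13 open 31.3 F [-0.2  0.1  0.9] Frd -0.2 0.1
(-128, 36, 16) [322. 176.]
(-128, -36, 16) [259. 176.]
(-123, 39, 54) [329. 186.]
(-93, 0, 46) [291. 212.]
(0, 86, 88) [371. 305.]
(0, -64, 88) [231. 307.]
```

View pics/w1.png

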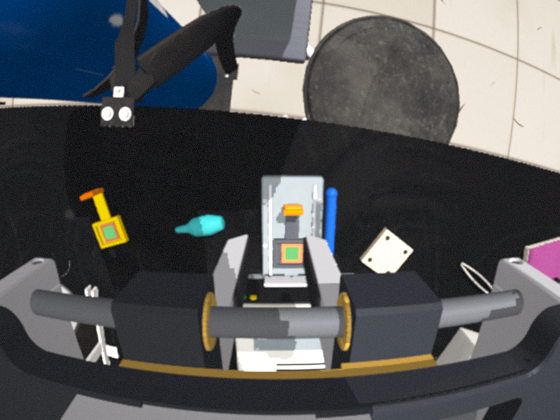

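The wrist view agrees with the estimate to about 2 px: lug at (292,210), bar end at (331,189), ledge corners at (263,177) and (322,177). I'll centre and descend to just above the bar.

```bash
python3 -m inch '[{"dx":0.017,"dy":0.001,"dz":0.015,"turn":0},{"dx":0,"dy":0,"dz":0.03,"turn":0},{"dx":0,"dy":0,"dz":0.03,"turn":0},{"dx":0,"dy":0,"dz":0.03,"turn":0},{"dx":0,"dy":0,"dz":0.02,"turn":0},{"dx":0,"dy":0,"dz":0.008,"turn":0},{"dx":0,"dy":0,"dz":0,"turn":0},{"dx":0,"dy":0,"dz":0,"turn":0}]'
python3 - <<'E'
from h import *
p,M=tool()
for n in ['side','wrist','top']:
    d=save(n,n[0]+'2')
    if n=='wrist': d['fish']=1
    s=p+199*M[:,2]
    print(n,[np.round(proj(d,s+k*M[:,0]),0) for k in (28,15.5,-15.5,-28)])
a=cv2.imread('pics/s2.png')[200:340,150:310]; cv2.imwrite('pics/s2c.png',cv2.resize(a,None,fx=4,fy=4,interpolation=cv2.INTER_CUBIC))
E
```

```text
t: 3.58
ee_pos: [473.5, 134.5, 272.3]
ee_rot: [0.665, 0.747, 0.0, 0.0]
contact_force: [0.0, -0.3, 0.3]
opening: 31.1
t 3.575 tcp reader [-110.1    1.3] z 272.3 tipz [473.7 134.5  73.3] jaw yaw rel -0.03 open 31.1 F [ 0.  -0.3  0.3] Frd -0.0 -0.3
side [array([192., 282.]), array([198., 285.]), array([214., 293.]), array([221., 297.])]
wrist [array([325., 251.]), array([304., 251.]), array([252., 251.]), array([231., 251.])]
top [array([266., 297.]), array([271., 297.]), array([285., 295.]), array([290., 294.])]
```

View pics/s2c.png

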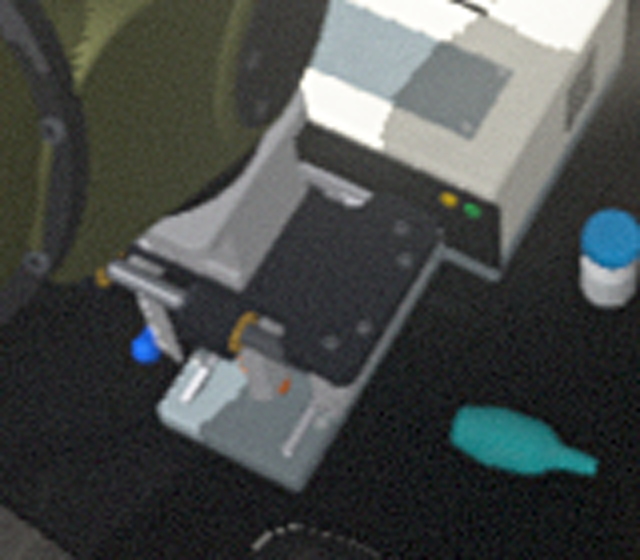

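View pics/w2.png

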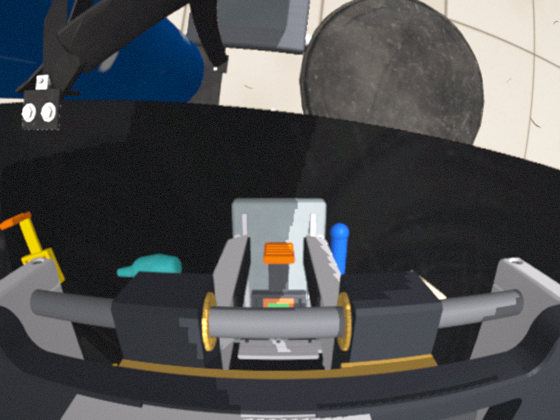

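Run:
```python
from h import *
d=load('w2');d['fish']=1
H,S,V=cv2.split(cv2.cvtColor(d['img'],cv2.COLOR_RGB2HSV))
m=((H>3)&(H<18)&(S>170)&(V>120)).astype(np.uint8); k,l,s,c=cv2.connectedComponentsWithStats(m)
for i in range(1,k):
    if s[i,4]>20: print(s[i],c[i])
for p in [(-96,-11,46),(-96,11,46),(-96,0,16),(-90,0,46),(-123,40,54),(-80,39,54)]: print(p,np.round(proj(d,wd(*p)),1))
m=((H>105)&(H<122)&(S>150)&(V>70)).astype(np.uint8); 
for v in range(224,275,6):
    x=np.where(m[v,300:380])[0]+300
    if len(x): print(v,x.min(),x.max(),rd(onz(d,x.mean(),v,54)),rd(onz(d,x.min(),v,54)))
# lug top edge
for p in [(279,252)]: print(rd(onz(d,*p,46)))
print('cam',rd(d['origin']),d['origin'][2])
a=cv2.imread('pics/w2.png')[190:310,210:370]; cv2.imwrite('pics/w2c.png',cv2.resize(a,None,fx=5,fy=5,interpolation=cv2.INTER_CUBIC))
```

```text
[  0 212  31  18 230] [ 13.9173913  220.18695652]
[264 243  30  21 584] [278.16267123 253.15753425]
(-96, -11, 46) [259.7 255.5]
(-96, 11, 46) [291.9 255.4]
(-96, 0, 16) [275.9 240.5]
(-90, 0, 46) [275.8 263.5]
(-123, 40, 54) [338.1 220.8]
(-80, 39, 54) [332.8 280.9]
224 334 345 [-120.8   41. ] [-120.9   37.4]
230 330 349 [-116.8   40.7] [-116.8   35. ]
236 330 348 [-112.7   41.2] [-112.7   35.2]
242 330 347 [-108.5   41.1] [-108.6   35.4]
248 331 347 [-104.3   41.7] [-104.3   36.3]
254 333 346 [-100.    42.3] [-100.    37.9]
260 336 345 [-95.6  43.3] [-95.6  40.2]
266 338 345 [-91.1  44.3] [-91.2  41.8]
272 341 344 [-86.6  45.3] [-86.6  44.2]
[-98.6   2.2]
cam [-181.7    0.3] 251.69198188228026
```

View pics/w2c.png

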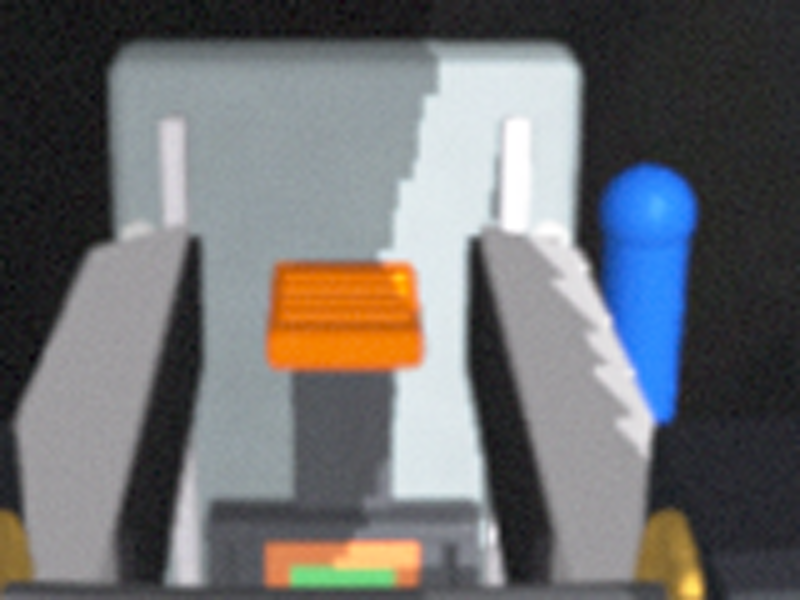

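The crop shows finger tips behind the lug (rear face about 7 mm ahead of the finger). The bar end at (340,231) is clear to the right of the left fingertip. The scene sits about +1.5 mm in y compared with my frame. I'll descend to a tip height of 25 mm.

```bash
sed -i 's/RO=np.array(\[583.,146.\])/RO=np.array([583.,147.5])/' h.py; python3 -m inch '[{"dx":0,"dy":0,"dz":0.012,"turn":0},{"dx":0,"dy":0,"dz":0.015,"turn":0},{"dx":0,"dy":0,"dz":0.012,"turn":0},{"dx":0,"dy":0,"dz":0.008,"turn":0},{"dx":0,"dy":0,"dz":0,"turn":0},{"dx":0,"dy":0,"dz":0,"turn":0}]'
python3 - <<'E'
from h import *
tool()
save('wrist','w3');save('top','t3')
E
```

```text
t: 4.47
ee_pos: [473.5, 134.2, 224.9]
ee_rot: [0.665, 0.747, 0.0, 0.0]
contact_force: [0.4, 0.1, -0.2]
opening: 30.9
t 4.475 tcp reader [-110.3   -0.5] z 224.9 tipz [473.6 134.2  25.9] jaw yaw rel -0.04 open 30.9 F [ 0.4  0.1 -0.2] Frd 0.4 0.1
```

View pics/w3.png

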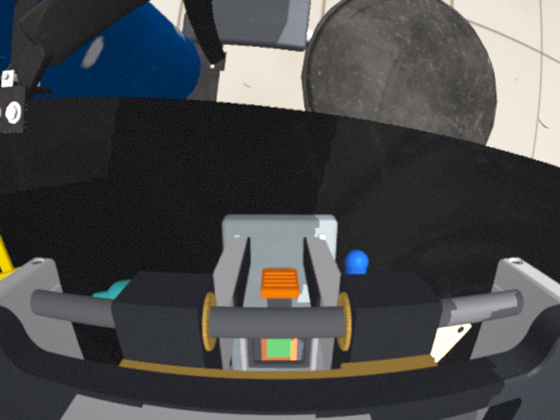

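The fingers are down, lug at (280,282) between and ahead of them, and bar ball at (356,262) to the right of the left finger. Now I'll swing the flap in +y.

```bash
python3 -m inch '[{"dx":0.003,"dy":0,"dz":0,"turn":0},{"dx":0.003,"dy":0,"dz":0,"turn":0},{"dx":0.003,"dy":0,"dz":0,"turn":0},{"dx":0.003,"dy":0,"dz":0,"turn":0},{"dx":0,"dy":0,"dz":0,"turn":0}]'; python3 -m inch '[{"dx":0.003,"dy":0,"dz":0,"turn":0},{"dx":0.003,"dy":0,"dz":0,"turn":0},{"dx":0.003,"dy":0,"dz":0,"turn":0},{"dx":0,"dy":0,"dz":0,"turn":0},{"dx":0,"dy":0,"dz":0,"turn":0}]'
python3 - <<'E'
from h import *
tool()
save('wrist','w4');save('side','s4')
a=cv2.imread('pics/s4.png')[200:340,150:310]; cv2.imwrite('pics/s4c.png',cv2.resize(a,None,fx=4,fy=4,interpolation=cv2.INTER_CUBIC))
a=cv2.imread('pics/w4.png')[200:370,190:390]; cv2.imwrite('pics/w4c.png',cv2.resize(a,None,fx=3.5,fy=3.5,interpolation=cv2.INTER_CUBIC))
E
```

```text
t: 5.2
ee_pos: [472.1, 146.1, 224.9]
ee_rot: [0.665, 0.747, 0.0, 0.0]
contact_force: [1.2, -4.1, 2.7]
opening: 31.0
t: 5.82
ee_pos: [471.0, 155.0, 224.6]
ee_rot: [0.665, 0.747, 0.0, 0.0]
contact_force: [1.1, -4.0, 3.1]
opening: 31.0
t 5.825 tcp reader [-110.4   20.5] z 224.6 tipz [471.  155.   25.6] jaw yaw rel -0.04 open 31.0 F [ 1.1 -4.   3.1] Frd 0.7 -4.1
```

View pics/w4c.png

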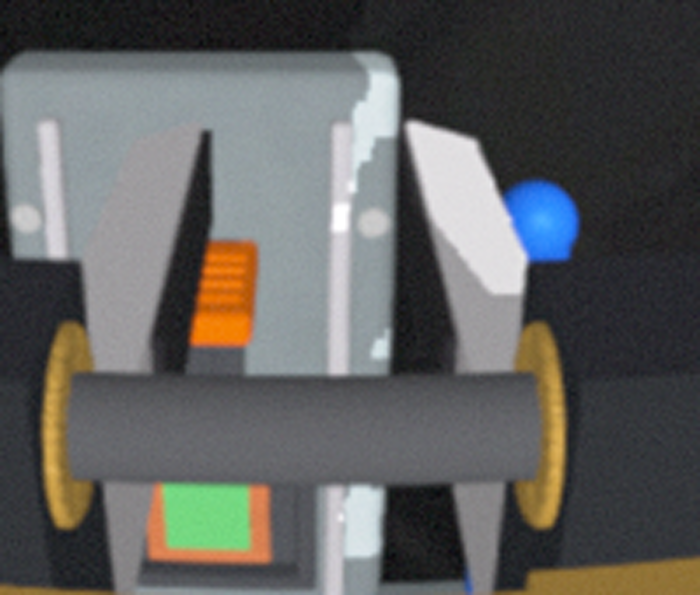

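View pics/s4c.png

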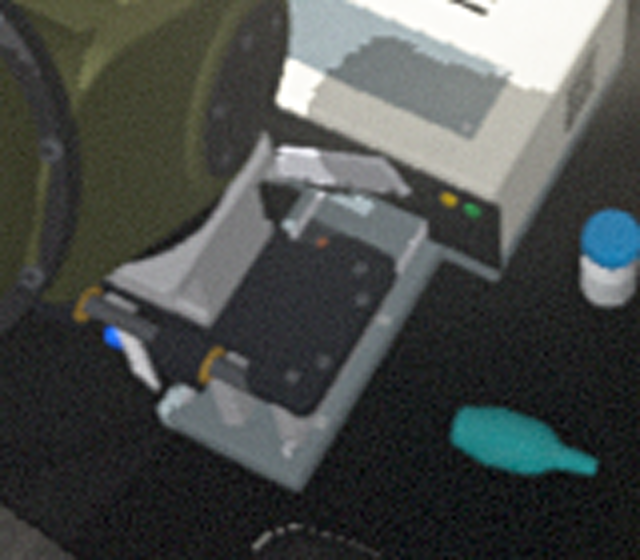

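The flap is swung up (side crop, white panel tilted over the mouth at (340,170)). The right finger is about 5 mm off the lug's centre, so I'll narrow the opening slightly and shift before pushing.

```bash
python3 -m inch '[{"dx":0.003,"dy":0,"dz":0,"turn":0},{"dx":0,"dy":0,"dz":0,"turn":0},{"dx":0,"dy":0,"dz":0,"turn":0}]' 0.41
python3 - <<'E'
from h import *
tool()
save('wrist','w5');save('side','s5')
a=cv2.imread('pics/s5.png')[200:340,150:310]; cv2.imwrite('pics/s5c.png',cv2.resize(a,None,fx=4,fy=4,interpolation=cv2.INTER_CUBIC))
a=cv2.imread('pics/w5.png')[200:370,190:390]; cv2.imwrite('pics/w5c.png',cv2.resize(a,None,fx=3.5,fy=3.5,interpolation=cv2.INTER_CUBIC))
E
```

```text
t: 6.3
ee_pos: [470.6, 158.0, 224.7]
ee_rot: [0.665, 0.747, 0.0, 0.0]
contact_force: [2.7, -2.9, 2.6]
opening: 27.7
t 6.3 tcp reader [-110.4   23.6] z 224.7 tipz [470.6 158.   25.7] jaw yaw rel -0.04 open 27.7 F [ 2.7 -2.9  2.6] Frd 2.3 -3.2
```

View pics/w5c.png

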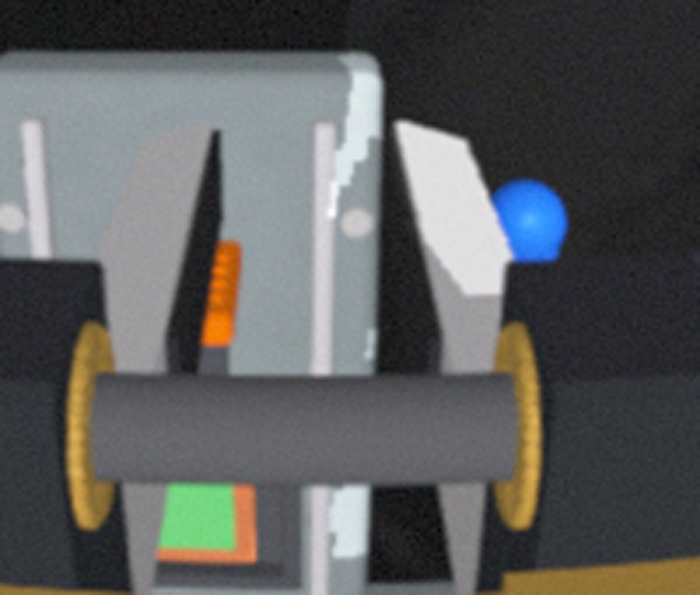

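View pics/s5c.png

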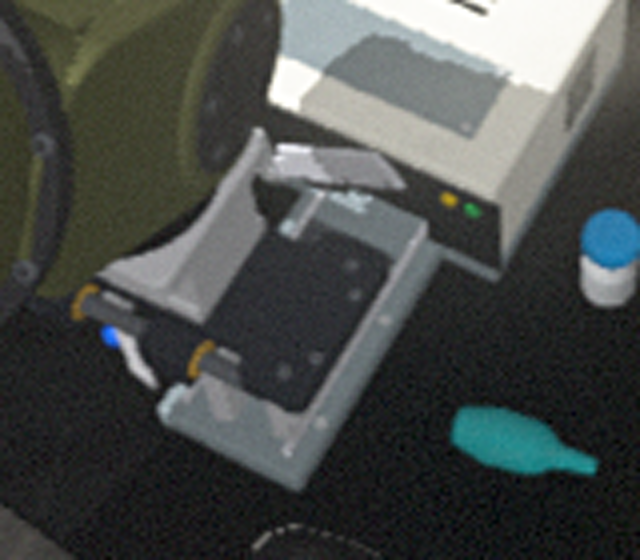

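Run:
```python
from h import *
d=load('s5')
for th in (0,.4,.5,.6,.7,.75):
    q=[]
    for y,z in ((-81,-13.5),(-81,10.5),(-15,10.5)):
        yy=48+y*np.cos(th)+z*np.sin(th); zz=30-y*np.sin(th)+z*np.cos(th)
        q.append((np.array(proj(d,wd(-8,yy,zz)))-[150,200])*4)
    print(th,np.round(q).tolist())
```

```text
0 [[423.0, 257.0], [420.0, 232.0], [293.0, 173.0]]
0.4 [[417.0, 221.0], [396.0, 188.0], [282.0, 163.0]]
0.5 [[412.0, 211.0], [386.0, 176.0], [279.0, 161.0]]
0.6 [[405.0, 199.0], [375.0, 164.0], [276.0, 158.0]]
0.7 [[396.0, 188.0], [362.0, 152.0], [272.0, 156.0]]
0.75 [[391.0, 182.0], [355.0, 146.0], [270.0, 155.0]]
```

The observed panel corner (405,190) corresponds to about 0.65–0.7 rad, so the flap is well open. Now I'll push forward.

```bash
python3 -m inch '[{"dx":0,"dy":0.004,"dz":0,"turn":0},{"dx":0,"dy":0.004,"dz":0,"turn":0},{"dx":0,"dy":0.004,"dz":0,"turn":0},{"dx":0,"dy":0.004,"dz":0,"turn":0},{"dx":0,"dy":0.004,"dz":0,"turn":0},{"dx":0,"dy":0,"dz":0,"turn":0}]'
python3 - <<'E'
from h import *
tool()
save('wrist','w6');save('side','s6')
a=cv2.imread('pics/s6.png')[200:340,150:310]; cv2.imwrite('pics/s6c.png',cv2.resize(a,None,fx=4,fy=4,interpolation=cv2.INTER_CUBIC))
a=cv2.imread('pics/w6.png')[200:370,190:390]; cv2.imwrite('pics/w6c.png',cv2.resize(a,None,fx=3.5,fy=3.5,interpolation=cv2.INTER_CUBIC))
E
```

```text
t: 7.15
ee_pos: [490.5, 160.3, 224.2]
ee_rot: [0.665, 0.747, -0.001, -0.0]
contact_force: [-0.7, -4.6, 0.1]
opening: 27.9
t 7.15 tcp reader [-90.3  23.5] z 224.2 tipz [490.3 160.2  25.2] jaw yaw rel -0.04 open 27.9 F [-0.7 -4.6  0.1] Frd -1.2 -4.5
```

View pics/w6c.png

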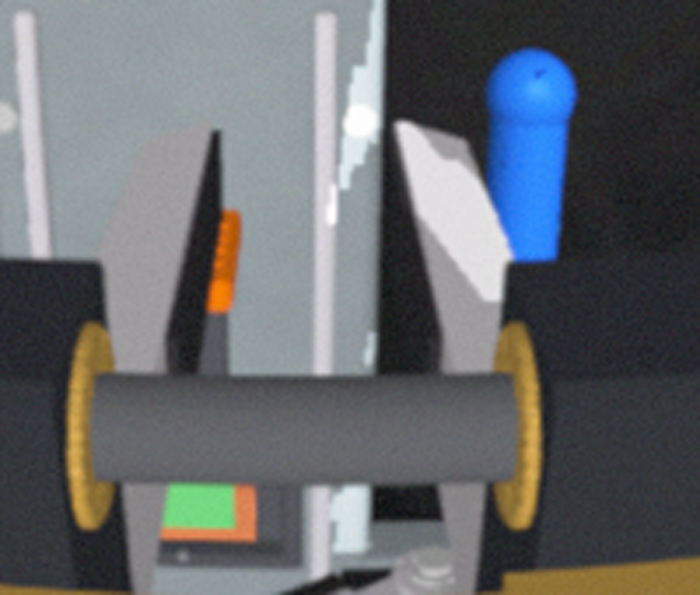

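View pics/s6c.png

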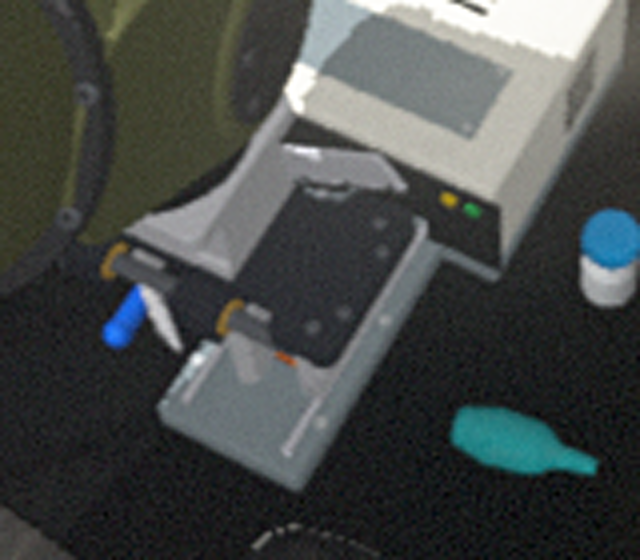

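The carrier moves straight, lug edge at (228,260) just ahead of the finger, and the flap is unchanged. I'll continue.

```bash
python3 -m inch '[{"dx":0,"dy":0.004,"dz":0,"turn":0},{"dx":0,"dy":0.004,"dz":0,"turn":0},{"dx":0,"dy":0.004,"dz":0,"turn":0},{"dx":0,"dy":0.004,"dz":0,"turn":0},{"dx":0,"dy":0.004,"dz":0,"turn":0},{"dx":0,"dy":0.004,"dz":0,"turn":0},{"dx":0,"dy":0.004,"dz":0,"turn":0},{"dx":0,"dy":0,"dz":0,"turn":0}]'
python3 - <<'E'
from h import *
tool()
save('wrist','w7');save('side','s7')
a=cv2.imread('pics/s7.png')[200:340,150:310]; cv2.imwrite('pics/s7c.png',cv2.resize(a,None,fx=4,fy=4,interpolation=cv2.INTER_CUBIC))
a=cv2.imread('pics/w7.png')[200:370,190:390]; cv2.imwrite('pics/w7c.png',cv2.resize(a,None,fx=3.5,fy=3.5,interpolation=cv2.INTER_CUBIC))
E
```

```text
t: 8.25
ee_pos: [518.3, 163.5, 224.4]
ee_rot: [0.665, 0.747, -0.0, -0.0]
contact_force: [0.0, -4.5, -2.4]
opening: 27.8
t 8.25 tcp reader [-62.3  23.5] z 224.4 tipz [518.3 163.5  25.4] jaw yaw rel -0.04 open 27.8 F [ 0.  -4.5 -2.4] Frd -0.5 -4.4
```

View pics/w7c.png

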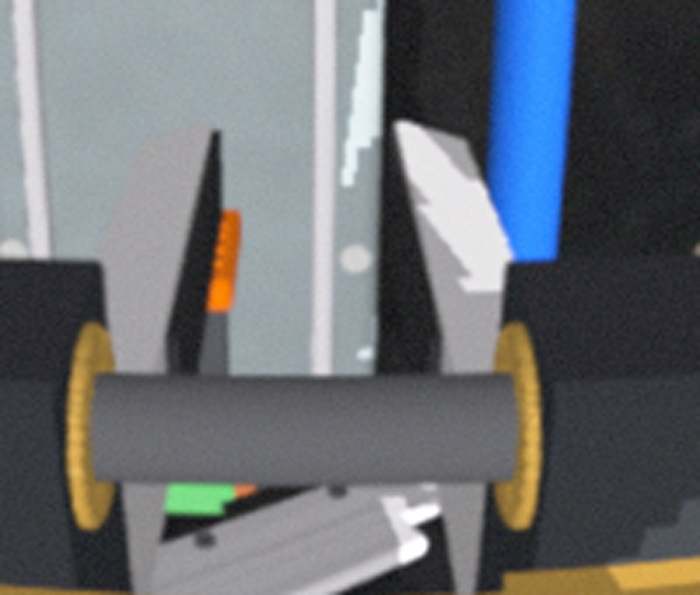

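View pics/s7c.png

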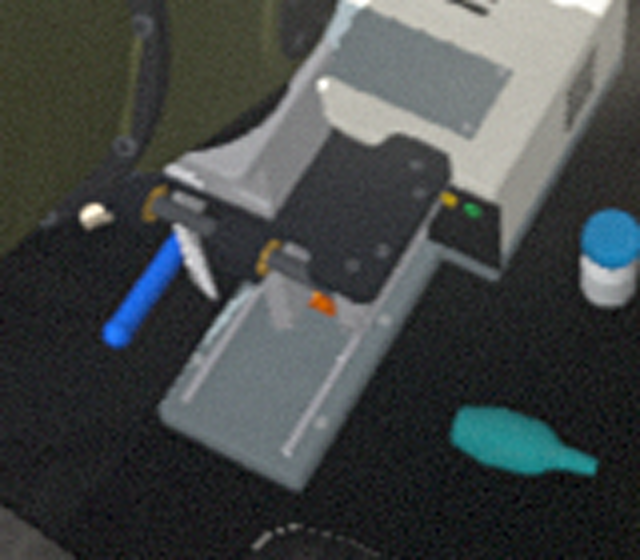

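The tray is passing under the raised flap and the grip stays on the bar. About 16 mm remain, so I'll go slower.

```bash
python3 -m inch '[{"dx":0,"dy":0.003,"dz":0,"turn":0},{"dx":0,"dy":0.003,"dz":0,"turn":0},{"dx":0,"dy":0.003,"dz":0,"turn":0},{"dx":0,"dy":0.002,"dz":0,"turn":0},{"dx":0,"dy":0,"dz":0,"turn":0}]'; python3 -m inch '[{"dx":0,"dy":0.001,"dz":0,"turn":0},{"dx":0,"dy":0.001,"dz":0,"turn":0},{"dx":0,"dy":0,"dz":0,"turn":0}]';python3 -c "
from h import *
tool()"
```

```text
t: 8.98
ee_pos: [529.1, 164.8, 224.6]
ee_rot: [0.665, 0.747, -0.0, -0.0]
contact_force: [-2.8, -4.6, -1.6]
opening: 27.7
t: 9.35
ee_pos: [531.1, 165.1, 224.6]
ee_rot: [0.665, 0.747, -0.0, -0.0]
contact_force: [-3.3, -4.9, 0.3]
opening: 28.0
t 9.35 tcp reader [-49.5  23.5] z 224.6 tipz [530.9 165.   25.6] jaw yaw rel -0.04 open 28.0 F [-3.3 -4.9  0.3] Frd -3.8 -4.4
```

```bash
for i in 1 2; do :; done; python3 -m inch '[{"dx":0,"dy":0.001,"dz":0,"turn":0},{"dx":0,"dy":0.001,"dz":0,"turn":0},{"dx":0,"dy":0,"dz":0,"turn":0}]';python3 -c "
from h import *
tool();save('side','s8');save('wrist','w8')
a=cv2.imread('pics/s8.png')[200:340,150:310]; cv2.imwrite('pics/s8c.png',cv2.resize(a,None,fx=4,fy=4,interpolation=cv2.INTER_CUBIC))
a=cv2.imread('pics/w8.png')[200:370,190:390]; cv2.imwrite('pics/w8c.png',cv2.resize(a,None,fx=3.5,fy=3.5,interpolation=cv2.INTER_CUBIC))
"
```

```text
t: 9.72
ee_pos: [533.1, 165.3, 224.6]
ee_rot: [0.665, 0.747, -0.0, -0.0]
contact_force: [-1.9, -4.0, -0.6]
opening: 27.7
t 9.725 tcp reader [-47.5  23.5] z 224.6 tipz [532.9 165.3  25.6] jaw yaw rel -0.04 open 27.7 F [-1.9 -4.  -0.6] Frd -2.3 -3.7
```

View pics/w8c.png

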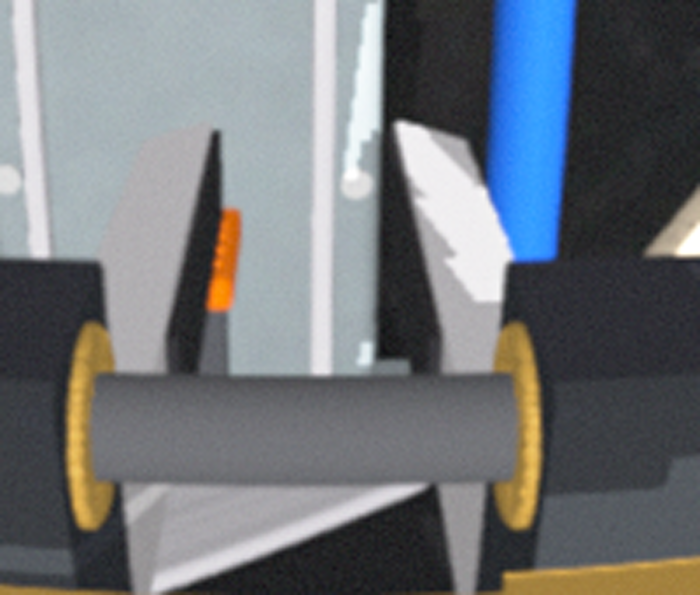

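View pics/s8c.png

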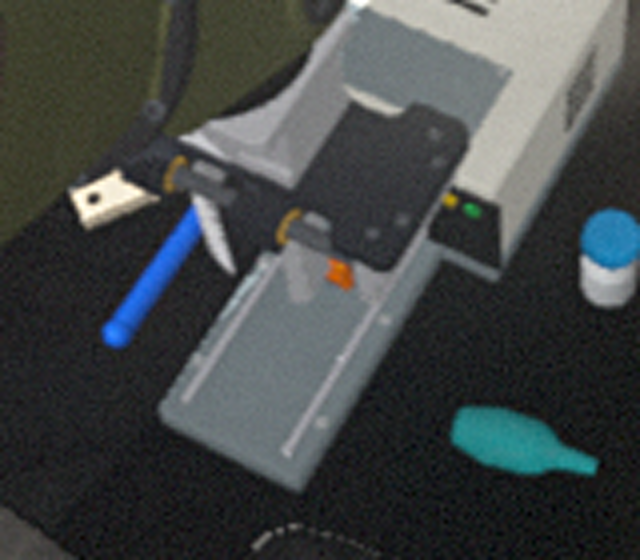

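Not at the stop yet; the force is still light. I'll continue in 1 mm steps.

```bash
python3 -m inch '[{"dx":0,"dy":0.001,"dz":0,"turn":0},{"dx":0,"dy":0,"dz":0,"turn":0}]';  python3 -m inch '[{"dx":0,"dy":0.001,"dz":0,"turn":0},{"dx":0,"dy":0,"dz":0,"turn":0}]'
```

```text
t: 10.07
ee_pos: [534.0, 165.4, 224.6]
ee_rot: [0.665, 0.747, -0.0, -0.0]
contact_force: [-3.2, -3.5, -0.5]
opening: 27.6
t: 10.32
ee_pos: [535.0, 165.5, 224.6]
ee_rot: [0.665, 0.747, -0.0, -0.0]
contact_force: [-4.0, -3.8, 0.3]
opening: 27.5
```

```bash
python3 -m inch '[{"dx":0,"dy":0.001,"dz":0,"turn":0},{"dx":0,"dy":0,"dz":0,"turn":0}]';  python3 -m inch '[{"dx":0,"dy":0.001,"dz":0,"turn":0},{"dx":0,"dy":0,"dz":0,"turn":0}]'
```

```text
t: 10.58
ee_pos: [535.8, 165.6, 224.6]
ee_rot: [0.665, 0.747, -0.001, -0.001]
contact_force: [-5.7, -5.2, 2.2]
opening: 27.4
t: 10.82
ee_pos: [536.4, 165.8, 224.6]
ee_rot: [0.665, 0.747, -0.002, -0.001]
contact_force: [-13.9, -6.4, 7.2]
opening: 27.2
```

```bash
python3 -m inch '[{"dx":0,"dy":0.001,"dz":0,"turn":0},{"dx":0,"dy":0,"dz":0,"turn":0}]';  python3 -c "
from h import *
tool();save('side','s9');save('wrist','w9')
a=cv2.imread('pics/s9.png')[200:340,150:310]; cv2.imwrite('pics/s9c.png',cv2.resize(a,None,fx=4,fy=4,interpolation=cv2.INTER_CUBIC))
a=cv2.imread('pics/w9.png')[200:370,190:390]; cv2.imwrite('pics/w9c.png',cv2.resize(a,None,fx=3.5,fy=3.5,interpolation=cv2.INTER_CUBIC))
d=load('s9');o=np.array([150,200])
for p in [(-38,-11,46),(-38,11,46),(-38,-11,16)]: print(p,((np.array(proj(d,wd(*p)))-o)*4).round())
"
```

```text
t: 11.08
ee_pos: [536.9, 165.8, 224.6]
ee_rot: [0.665, 0.747, -0.002, -0.002]
contact_force: [-20.8, -6.1, 13.8]
opening: 27.7
t 11.075 tcp reader [-43.6  23.6] z 224.6 tipz [535.7 165.6  25.6] jaw yaw rel -0.05 open 27.7 F [-20.8  -6.1  13.8] Frd -21.3 -3.6
(-38, -11, 46) [343. 259.]
(-38, 11, 46) [300. 239.]
(-38, -11, 16) [348. 290.]
```

View pics/w9c.png

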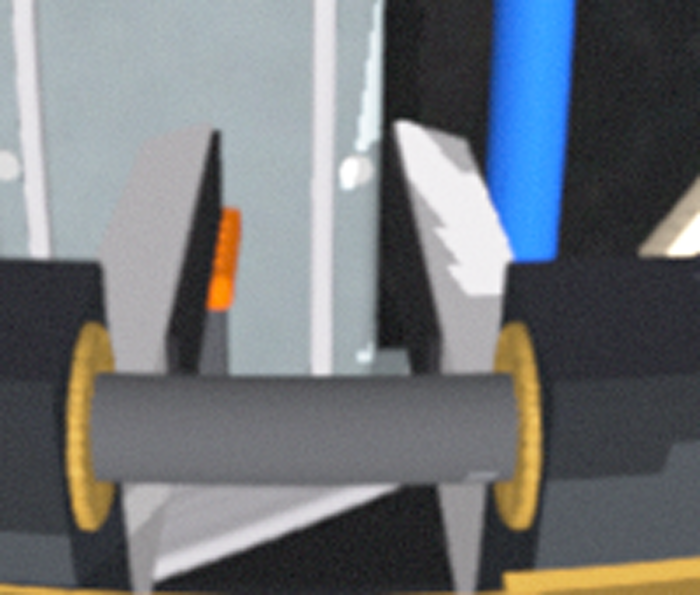

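View pics/s9c.png

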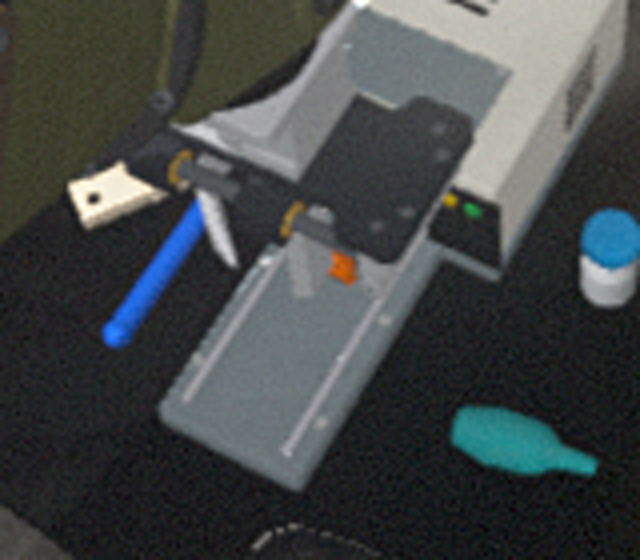

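A stiff stop: 21 N with almost no further motion, and the lug's rear edge at its home pixel (about (348,290) bottom). I'll back off the lug, then move right so the flap shuts, then up.

```bash
python3 -m inch '[{"dx":0,"dy":-0.004,"dz":0,"turn":0},{"dx":0,"dy":-0.004,"dz":0,"turn":0},{"dx":0,"dy":-0.002,"dz":0,"turn":0},{"dx":0,"dy":0,"dz":0,"turn":0}]';  python3 -m inch '[{"dx":-0.003,"dy":0,"dz":0,"turn":0},{"dx":-0.004,"dy":0,"dz":0,"turn":0},{"dx":-0.004,"dy":0,"dz":0,"turn":0},{"dx":-0.004,"dy":0,"dz":0,"turn":0},{"dx":-0.004,"dy":0,"dz":0,"turn":0},{"dx":-0.003,"dy":0,"dz":0,"turn":0},{"dx":-0.002,"dy":0,"dz":0,"turn":0},{"dx":0,"dy":0,"dz":0,"turn":0},{"dx":0,"dy":0,"dz":0,"turn":0}]';python3 -c "
from h import *
tool();save('side','s10');save('wrist','w10')
a=cv2.imread('pics/s10.png')[200:340,150:310]; cv2.imwrite('pics/s10c.png',cv2.resize(a,None,fx=4,fy=4,interpolation=cv2.INTER_CUBIC))
a=cv2.imread('pics/w10.png')[200:370,190:390]; cv2.imwrite('pics/w10c.png',cv2.resize(a,None,fx=3.5,fy=3.5,interpolation=cv2.INTER_CUBIC))
"
```

```text
t: 11.68
ee_pos: [528.3, 164.7, 225.0]
ee_rot: [0.665, 0.747, 0.0, 0.0]
contact_force: [1.7, -3.7, 2.1]
opening: 27.7
t: 12.8
ee_pos: [531.0, 141.0, 224.7]
ee_rot: [0.665, 0.747, 0.0, 0.0]
contact_force: [0.1, 0.5, -0.7]
opening: 27.9
t 12.8 tcp reader [-52.4  -0.4] z 224.7 tipz [531.  141.   25.7] jaw yaw rel -0.04 open 27.9 F [ 0.1  0.5 -0.7] Frd 0.1 0.5
```

View pics/w10c.png

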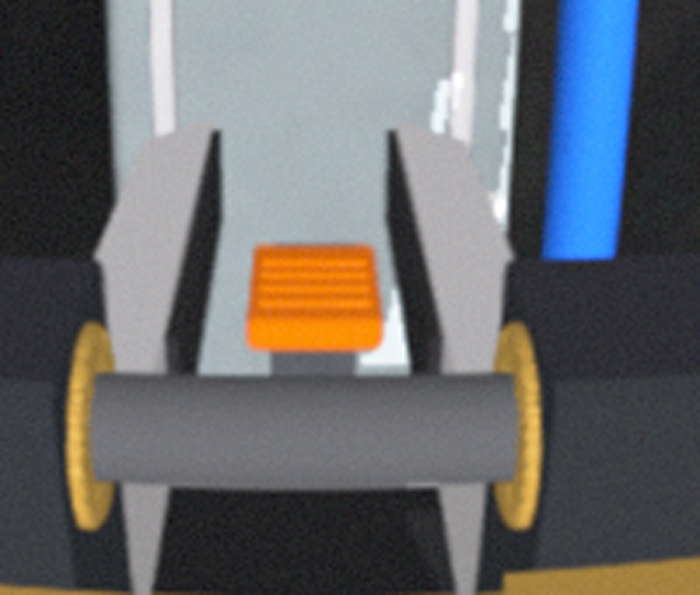

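View pics/s10c.png

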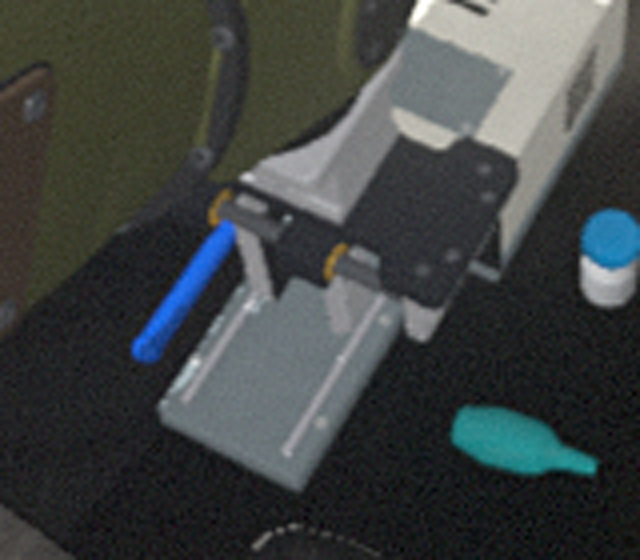

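The force is zero and the bar is free to the right of the finger. I'll lift off and back away.

```bash
python3 -m inch '[{"dx":0,"dy":0,"dz":-0.01,"turn":0},{"dx":0,"dy":0,"dz":-0.02,"turn":0},{"dx":0,"dy":0,"dz":-0.03,"turn":0},{"dx":0,"dy":0,"dz":-0.03,"turn":0},{"dx":0,"dy":-0.02,"dz":-0.03,"turn":0},{"dx":0,"dy":-0.035,"dz":-0.03,"turn":0},{"dx":0,"dy":-0.035,"dz":-0.02,"turn":0},{"dx":0,"dy":-0.03,"dz":0,"turn":0},{"dx":0,"dy":-0.015,"dz":0,"turn":0},{"dx":0,"dy":0,"dz":0,"turn":0},{"dx":0,"dy":0,"dz":0,"turn":0}]';python3 -c "
from h import *
tool()
for n in('side','wrist','top'): save(n,n[0]+'11')
a=cv2.imread('pics/s11.png')[150:330,170:330]; cv2.imwrite('pics/s11c.png',cv2.resize(a,None,fx=3.33,fy=3.33,interpolation=cv2.INTER_CUBIC))
d=load('s11');o=np.array([170,150])
for p in [(-38,-11,46),(-38,11,46),(-38,-11,16),(-123,39,54),(-8,-33,16.5)]: print(p,((np.array(proj(d,wd(*p)))-o)*3.33).round())
"
```

```text
t: 14.28
ee_pos: [397.6, 125.3, 394.6]
ee_rot: [0.665, 0.747, -0.0, 0.0]
contact_force: [-0.4, -0.1, 0.4]
opening: 27.8
t 14.275 tcp reader [-186.7   -0.4] z 394.6 tipz [397.6 125.3 195.6] jaw yaw rel -0.05 open 27.8 F [-0.4 -0.1  0.4] Frd -0.4 -0.0
(-38, -11, 46) [219. 382.]
(-38, 11, 46) [183. 365.]
(-38, -11, 16) [223. 408.]
(-123, 39, 54) [ 47. 469.]
(-8, -33, 16.5) [285. 380.]
```

View pics/s11c.png

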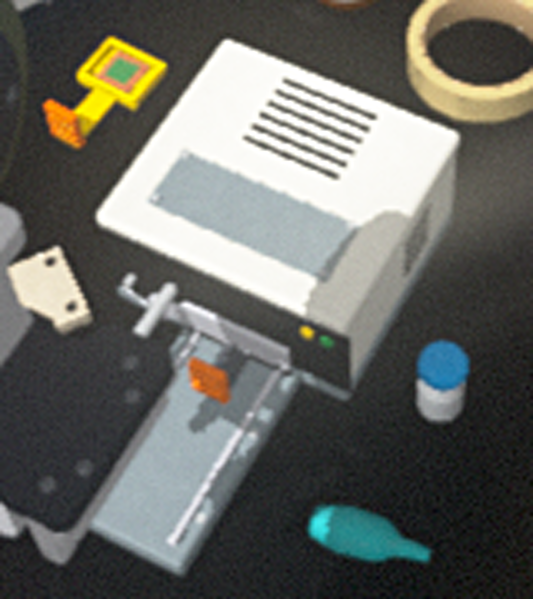

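View pics/t11.png

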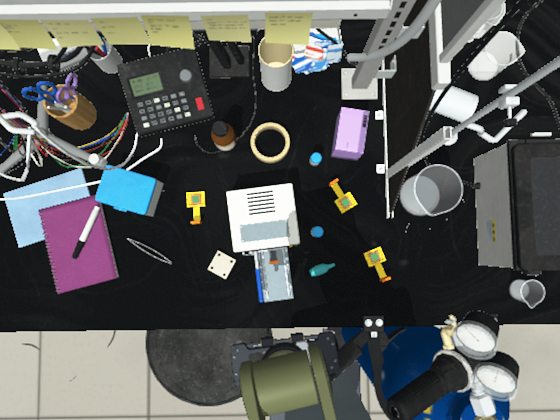

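View pics/w11.png

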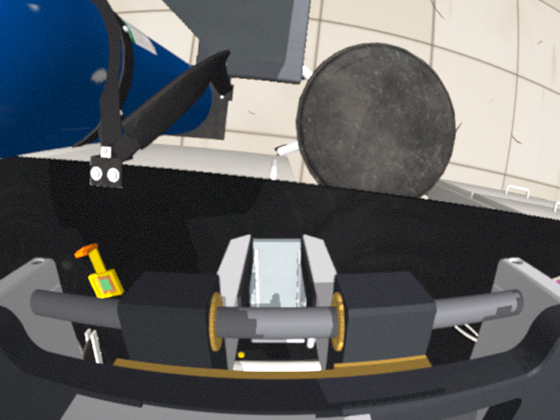

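```bash
python3 -c "
from h import *
import h
h.RO=np.array([583.0,144.2])
for n in('s11','side0'):
    d=load(n);H,S,V=cv2.split(cv2.cvtColor(d['img'],cv2.COLOR_RGB2HSV))
    m=((H>3)&(H<18)&(S>170)&(V>120)).astype(np.uint8);k,l,s,c=cv2.connectedComponentsWithStats(m)
    for i in range(1,k):
        if s[i,4]>30 and 200<c[i][0]<260 and 240<c[i][1]<320: print(n,c[i],rd(onz(d,*c[i],31)))
d=load('t11');h.RO=np.array([583.,147.9])
H,S,V=cv2.split(cv2.cvtColor(d['img'],cv2.COLOR_RGB2HSV))
m=((H>3)&(H<18)&(S>140)&(V>100)).astype(np.uint8);k,l,s,c=cv2.connectedComponentsWithStats(m)
for i in range(1,k):
    if 260<c[i][0]<300 and 230<c[i][1]<300: print(s[i],c[i],rd(onz(d,*c[i],46)))
"
```

```text
s11 [232.34117647 263.77647059] [-32.4   3.7]
side0 [215.15384615 290.89010989] [-91.3   3.5]
[269 260   9   4  22] [273.5        261.31818182] [-32.8   0.3]
```

The flap panel looks the same as at the start (shut). The lug stands out at its home position, about 60 mm further in, and the bystanders appear unmoved. Handing in.

```bash
python3 -c "
from h import *
print(job.close_job())"
```

```text
the job is handed in; nothing more can be done
None
```

The carrier is loaded in the reader and the flap is shut behind it; I handed the job in at about 14.5 s, and `close_job` gives no verdict.

**What I did:** The left finger swung the flap up by its bar to about 0.65–0.7 rad and held it there. The right finger pushed the lug about 60 mm, until the force rose to about 21 N with almost no further motion, which I took as the stop. I then backed off the lug, moved right so that the flap closed, and lifted the arm clear.

**Last checks:**
- **Flap:** in the last side picture the panel stands as it did before I opened it.
- **Contact:** the measured contact force is about zero, and the gripper is nearly 200 mm above the worktop.
- **Bystanders:** those I compared by eye in the top view (bottles, bulb, plate and yellow look-alikes) sit where they started.
- **Lug position (slight disagreement):** the cameras put the lug 2–5 mm further in than its nominal home. The top view gave -32.8 mm against -35 mm. The side view gave -32.4 mm against -38 mm, but it also read about 4 mm too far in at the start. The stop rules out going past home, so I put this down to calibration and relied on the hard stop.

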